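Lock the burr cover of the bean mill with its T-key

TASK

The burr cover of the bean mill is back on but its sunk lock has not been closed. Take the T-shaped square-ended key from its wooden stand, feel it into the square recess of the lock, press the lock down and turn it clockwise to its stop so that it catches and stays down by itself, without forcing it. Then put the key back upright in its hole in the stand, and leave the jars where they are.

Things in the scene. Friction and masses are not known exactly. Their poses are not given: they have to be found in the camera images.
- mill: White low bean mill, 170 mm long (its x, to the rear), 130 mm wide, fixed; origin under its centre on the worktop. Round steel burr cover, radius 50 mm, top 80 mm up, centred at x -30 mm, with the lock in its middle. Behind it a motor housing from x +24 mm, 98 mm high, with a round hopper whose lid is 134 mm high, its nearest edge 48 mm behind the lock's axis. Black spout in front.
- collar (a point): Centre of the rim of the collar round the lock, 100 mm above the worktop, on the lock's upright axis; the well inside is 38 mm wide. Inside the mill a sprung screw with a cross-bar stands over a slotted plate: the bar must be turned over the slot, pressed through it and turned on under the plate to a catch. Turning takes about 0.05 to 0.15 N m; 15 N of push and 0.3 N m at the stop are ample.
- lock_socket (a point): Centre of the mouth of the square recess in the lock's round captive steel head (32 mm wide, 3 mm gap to the collar: no room for fingers). Goes down with the head, does not turn with it; z up. Recess 15.6 mm square (17.4 mm in its top 1.5 mm), 12 mm deep. How its sides stand is not told: feel or see it. Released it lies 2 mm below the collar's rim.
- lock (a joint): How far the head is pressed down, m; spring 4 N at 0 (released), 9 N at the bottom, 0.0135. Off the slot it stops hard near 0.001. It starts 17 to 40 deg counter-clockwise (from above) of the slot; stop at 46 deg. Within 12 deg of the slot it goes to the bottom; kept below 0.011 it then turns clockwise to a stop 93 deg past the slot, and let go there rises to 0.008: locked. Let go early: 0.011.
- key: Loose T-shaped key, 108 mm long, 0.14 kg. Origin: centre of the tip's end face, z up the shaft. Square steel tip 14 mm wide (sides square to key x and y), 30 mm long, its end bevelled to 12 mm over 2 mm; then a 12 mm round shaft; black handle bar 64 mm along key x, 14 mm thick (y), z 86 to 108 mm. Starts standing in its hole in the stand, leaning up to 4 degrees.
- key_tip (a point): The centre of the end face of the key's square tip (same point and axes as the key's origin).
- stand: Fixed light wooden block, 60 mm (x) by 76 mm (y) and 48 mm high, origin under its centre. The key's hole is 12 mm off centre towards its -y; the end of a small cleaning brush, 12 mm thick, stands in it 36 mm from the hole towards +y, its top 74 mm above the worktop.
- stand_hole (a point): Centre of the mouth of the key's round hole, on top of the stand: 22 mm wide, bevelled 2 mm, 38 mm deep (floor 10 mm above the worktop).
- bean_jar: Bystander: round jar 73 mm wide, 90 mm high, grey lid; origin under its centre.
- low_jar: Bystander: round jar 73 mm wide, 70 mm high, grey lid; origin under its centre.
- coffee_jar: Bystander: round glass jar 74 mm wide, 165 mm high, black lid; origin under its centre.
Mind the look-alikes: they are no part of the job. There is more than one size of the key; the one meant has the size given above.

How it is judged:
By the outcome, as a careful person would: the job done as asked, in the order asked, and still so for the second after the job is handed in, with the robot touching nothing.
It also fails if it takes over 67 s, if anything falls off the work surface, if the arm or the gripper's body presses on something with over 40 N, if the wrist force passes 120 N, or if a joint passes its speed limit or range.

ROBOT

A 7-joint arm with a two-finger parallel gripper is mounted at the origin on a cart in front of the work surface, level with it; the furniture and walls round the work are solid. World frame = base frame: x ahead of the robot, y to its left, z up, the work surface at z = 0. Lengths are in m, angles in rad, forces in N, time in s.
With the tool pointing down it reaches from about 0.425 to 0.925 m from the base axis. Payload 6.8 kg.
Tool frame: the origin (TCP) lies on the centre line of the jaws, within the pads' length; the fingertips stand 25 mm ahead of it and the grasp point (between the pads) lies 6 mm ahead of it; z points along the fingers, y is the line along which they close (so a half turn about z gives the same grasp; the last joint's range is limited). The gripper opens to 85 mm and grips with 20 to 120 N. Pads are 22 mm wide; open, the fingers measure 114 mm over their backs; the gripper's body (76 mm by 85 mm) begins 54 mm behind the grasp point. The pads swing forward as they close: fully open they stand 13 mm farther back than shut.
Start: joints at [-1.283, 0.477, 0.022, 1.555, -0.011, 1.109, -0.083], TCP at [0.26, 0.623, 0.256] pointing down, gripper open.
Joint ranges: [-2.96, 2.96], [-0.34, 2.1], [-1.41, 1.46], [0.24, 2.44], [-1.37, 4.51], [0.17, 1.92], [-2.96, 2.96]. Speed limits (rad/s): [2.39, 2.39, 3.14, 3.14, 3.14, 3.14, 3.14].

INTERFACE

Orientations are given as a rotation vector (axis times angle).
In Python, from bench import telemetry, grab_frame, job gives the robot as it stands.
- The arm moves only by the tool apply_moves, never from a script. Its argument "rows" is a list of rows, each a list of 2 entries, a list of its own where there are three numbers: the shift along the tool's x, y, z each as a share of 250 mm, from -1 to 1, then the turn, a rotation vector about the tool's x, y, z each as a share of pi rad, from -1 to 1. A call has 1 to 10 rows; each row is the pose to reach, as a shift and turn from the pose commanded when the call began, along the tool's axes at that moment, turning the shorter way round; what a row does not reach only later rows make up. A row lasts 1/8 s, in which the tool goes at most 62.5 mm and 10.7 degrees, less where a joint would pass 70% of its speed; a pose out of reach is approached as far as the arm can. A call with a number of a shift or a turn outside -1 to 1 is refused whole. A call with a gripper value outside its range is refused whole. "jaw" is the gripper's target within -1 to 1 (fully open at 1, half-way at 0, shut at -1), set as the call begins (left out, the last holds). The fingers move at their own pace and stop on an object; "newtons" is the grip in N (left out, the last holds). Time passes only in rows, so rows that repeat a pose let the fingers close. It gives the time, the measured TCP pose, the force, the opening and the grip force at its end, in the units of the state.
- telemetry.get_obs(): the state, without advancing time (a new reading comes with each control period).
- grab_frame(name): name is "side" or "top"; returns a dict with "frame" (384x512x3 uint8, red, green, blue), "vertical_fov" (degrees; the focal length in pixels is half the picture's height over the tangent of half this angle, whatever the lens; pixels are square), "cx", "cy" (the principal point, pixels), "k1" (the pictures are not rectified: a ray, as slopes to the right and down, at radius r is drawn at 1 + k1 r^2 times it, then the intrinsics apply), "origin" and "attitude" of the camera in the world. Camera axes: x right, y up, looking along -z (the intrinsics and any distortion apply to the point x, -y, -z); pixel columns grow to the right and rows downward; lengths in m; the calibration is good to about 2 mm. A picture is of the moment at which its call begins. There is no depth.
- job.hand_in(): hands the job in; it is judged then, once.
The state is a dict: "clock": time; "joints": joint angles; "qvel": joint speeds; "tau": joint torques, N m; "tcp_pos": TCP position; "orientation": TCP orientation; "contact_force": force on the tool from outside, world axes, zero at the start; "moment": the same for the moment, N m; "grip_width": finger opening in m; "gripper_force": force on a finger pad.
Only numpy, scipy, OpenCV 4.12 (cv2) and the standard library are available. Lean on these libraries where they do the work, as an engineer would, in place of code of your own. Each camera call takes 0.05 s, during which the arm holds its last target. There are 200 camera calls.

## Working session

There is one attempt and no reset: what is moved stays moved. The work goes in short steps, Python scripts to look and compute and a tool call to move; the robot and the scene stay as the last step left them, time stands still between calls to the robot, and variables do not carry over. Pictures are saved under pics/ and viewed, at most 10 in all, crops included, and the job is handed in when it is done.

Besides the shell and the picture viewer there is one more tool, called after "Emit:" as name(argument=value, ...) on one line, values as JSON. apply_moves: Moves the arm, as the interface text tells. Its arguments: {"type":"object","properties":{"rows":{"type":"array"},"jaw":{"type":"number"},"newtons":{"type":"number"}},"required":["rows"]}

```bash
mkdir -p pics; ls
cat > h.py <<'E'
import numpy as np, cv2
from scipy.spatial.transform import Rotation as R
from bench import telemetry, grab_frame, job
def cam(n):
    d=grab_frame(n); return d
def att(d):
    a=np.array(d["attitude"],float)
    return a if a.shape==(3,3) else (R.from_rotvec(a).as_matrix() if a.size==3 else None)
def f(d): return 192/np.tan(np.radians(d["vertical_fov"])/2)
def ray(d,u,v):
    k=np.array([[f(d),0,d["cx"]],[0,f(d),d["cy"]],[0,0,1.]])
    p=cv2.undistortPoints(np.array([[[u,v]]],float),k,np.array([d["k1"],0,0,0.]),None,None,None) if 0 else None
    x=np.array([(u-d["cx"])/f(d),(v-d["cy"])/f(d)]); y=x.copy()
    for _ in range(30): y=x/(1+d["k1"]*(y@y))
    return np.array(d["origin"]),att(d)@np.array([y[0],-y[1],-1.])
def onz(d,u,v,z):
    o,r=ray(d,u,v); return o+r*(z-o[2])/r[2]
def proj(d,P):
    c=att(d).T@(np.array(P)-np.array(d["origin"])); x=np.array([c[0],-c[1]])/-c[2]
    x=x*(1+d["k1"]*(x@x)); return x*f(d)+[d["cx"],d["cy"]]
def two(d1,p1,d2,p2):
    o1,r1=ray(d1,*p1);o2,r2=ray(d2,*p2)
    A=np.c_[r1,-r2]; t=np.linalg.lstsq(A,o2-o1,rcond=None)[0]
    a=o1+r1*t[0];b=o2+r2*t[1]; return (a+b)/2,np.linalg.norm(a-b)
E
python3 - <<'E'
from h import *
o=telemetry.get_obs(); print(o)
for n in("side","top"):
    d=cam(n); print(n,{k:v for k,v in d.items() if k!="frame"}); cv2.imwrite(f"pics/{n}0.png",d["frame"][:,:,::-1])
E
```

```text
pics
{'clock': 0.0, 'joints': array([-1.28310108,  0.47782999,  0.02234232,  1.55645781, -0.01150388,
        1.10929178, -0.08310931]), 'qvel': array([ 0.00232475, -0.0018429 ,  0.00194903, -0.00021498, -0.00038108,
       -0.00135001,  0.00069778]), 'tau': array([ 4.23439287e-04, -5.96453476e+01,  1.60813205e+00, -2.81180549e+01,
        1.25112713e-02,  9.45131615e-03,  4.52713903e-05]), 'tcp_pos': array([0.26004062, 0.62230457, 0.25530299]), 'orientation': array([-6.17605449e-01, -3.08005100e+00,  2.89701600e-03]), 'contact_force': array([ 0.80055214,  0.03365205, -0.27062521]), 'moment': array([-0.00111661,  0.02012436, -0.02841492]), 'gripper_force': 0.0, 'grip_width': 0.08525056187255094}
side {'vertical_fov': 47.579978560644676, 'cx': 255.55006508979008, 'cy': 191.71569544256982, 'k1': -0.07606477459912149, 'origin': array([-0.13288443,  0.62920891,  0.77979991]), 'attitude': array([ 0.45205842, -0.87926602, -2.10189284])}
top {'vertical_fov': 48.85647061205523, 'cx': 253.8612634330114, 'cy': 195.37968448803556, 'k1': -0.10442663870970743, 'origin': array([0.30431738, 0.21530239, 1.20236524]), 'attitude': array([ 0.06348259, -0.08137426, -1.54638195])}
```

View pics/side0.png

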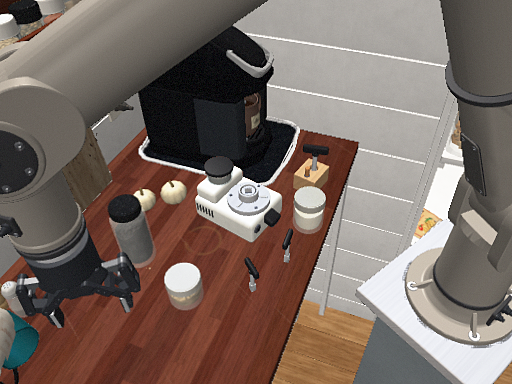

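View pics/top0.png

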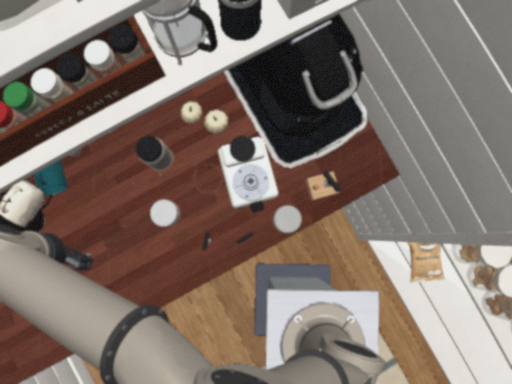

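The candidates for the key are: the one standing in the wooden stand, side (315,155) / top (327,182); and two lying on the worktop, side (252,272) and side (288,243). The one in the stand fits the description. I'll check it in a close crop.

Run:
```python
import cv2,numpy as np
s=cv2.imread("pics/side0.png");t=cv2.imread("pics/top0.png")
c=lambda im,u,v,w,h,k:cv2.resize(im[v:v+h,u:u+w],None,fx=k,fy=k,interpolation=cv2.INTER_CUBIC)
a=np.vstack([np.hstack([c(s,285,135,57,60,5),c(s,215,165,75,60,5)]),np.hstack([c(t,295,160,57,60,5),c(t,215,150,75,60,5)])])
print(a.shape);cv2.imwrite("pics/crop1.png",a)
```

```text
(600, 660, 3)
```

View pics/crop1.png

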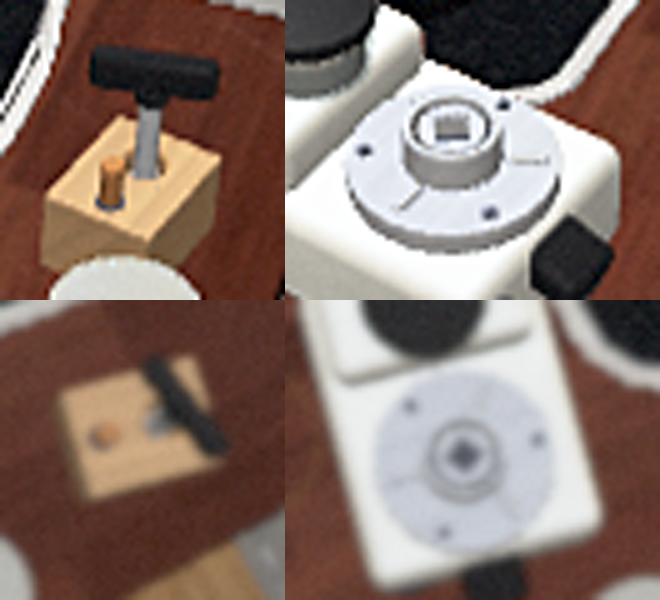

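```bash
cat > m.py <<'E'
from h import *
def blob(im,box,fn):
    u,v,w,h=box; m=fn(im[v:v+h,u:u+w].astype(int)).astype(np.uint8)
    cs=cv2.findContours(m,cv2.RETR_EXTERNAL,cv2.CHAIN_APPROX_NONE)[0]
    c=max(cs,key=cv2.contourArea); return c+np.array([u,v])
E
python3 - <<'E'
from m import *
s=cam("side");t=cam("top")
dark=lambda i:i.max(2)<45
steel=lambda i:(i[:,:,2]-i[:,:,0]>8)&(i.min(2)>110)
wood=lambda i:(i[:,:,0]>140)&(i[:,:,0]-i[:,:,2]>30)
for d,n,bx,cb,wb in((s,"s",(298,138,38,22),(220,175,70,50),(285,150,50,45)),(t,"t",(320,168,24,26),(225,155,55,55),(300,165,45,45))):
    c=blob(d["frame"],bx,dark); print(n,"handle",cv2.minAreaRect(c),cv2.contourArea(c))
    e=blob(d["frame"],cb,steel); print("cover",cv2.fitEllipse(cv2.convexHull(e)),onz(d,*cv2.fitEllipse(cv2.convexHull(e))[0],.08))
    w=blob(d["frame"],wb,wood); print("wood",cv2.minAreaRect(w))
S=[(303.2,148.2),(328.4,150.4)];T=[(326,174),(338.6,189)]
for a in S:
  for b in T: print(a,b,two(s,a,t,b))
for p in[(60,395),(195,355),(225,460),(90,500)]: print(onz(t,295+p[0]/5,160+(p[1]-300)/5,.048))
print("collar",two(s,(248.5,190.4),t,(250.8,181.6)))
E
```

```text
s handle ((315.3310546875, 150.87240600585938), (25.191749572753906, 10.393798828125), 3.3664605617523193) 168.0
cover ((247.79478454589844, 196.40011596679688), (29.183839797973633, 42.3541374206543), 87.19294738769531) [0.44304776 0.21511748 0.08      ]
wood ((307.8387756347656, 174.0042724609375), (22.96814727783203, 37.88092041015625), 38.290164947509766)
t handle ((329.9230651855469, 181.38462829589844), (7.765803337097168, 2.2188010215759277), 56.3099365234375) 7.0
cover ((250.3726043701172, 181.79647827148438), (35.11224365234375, 35.493221282958984), 173.26107788085938) [0.444853   0.21380333 0.08      ]
wood ((320.9810791015625, 185.4339599609375), (22.527130126953125, 23.900733947753906), 74.05460357666016)
(303.2, 148.2) (326, 174) (array([0.46932671, 0.01688794, 0.10380772]), np.float64(0.00525308416594971))
(303.2, 148.2) (338.6, 189) (array([0.44564028, 0.0049151 , 0.11393818]), np.float64(0.05609048884690457))
(328.4, 150.4) (326, 174) (array([ 0.44583009, -0.00356888,  0.10461861]), np.float64(0.05708622728359444))
(328.4, 150.4) (338.6, 189) (array([ 0.42645862, -0.02052136,  0.10441388]), np.float64(0.005622583133025562))
[0.46048345 0.05760121 0.048     ]
[ 0.48480149 -0.0175418   0.048     ]
[ 0.42660961 -0.03451097  0.048     ]
[0.40267791 0.04039939 0.048     ]
collar (array([0.44309715, 0.21257822, 0.09747002]), np.float64(0.00035651944910301))
```

```bash
cat >> h.py <<'E'
def Rd(yaw):
    c,s=np.cos(np.radians(yaw)),np.sin(np.radians(yaw)); return np.array([[c,s,0],[s,-c,0],[0,0,-1.]])
def yaw(o):
    M=R.from_rotvec(o["orientation"]).as_matrix(); return np.degrees(np.arctan2(M[1,0],M[0,0])),M
def go(p,yw=None,M2=None):
    o=telemetry.get_obs(); y,M=yaw(o)
    sh=M.T@(np.array(p)-o["tcp_pos"])/.25
    M2=Rd(yw) if M2 is None else M2
    tn=R.from_matrix(M.T@M2).as_rotvec()/np.pi
    print("clk",o["clock"].__round__(2),"pos",o["tcp_pos"].round(4),"yaw",round(y,2),"z",M[:,2].round(4),"F",o["contact_force"].round(1),"M",o["moment"].round(2),"j",o["joints"].round(2))
    print("shift",sh.round(4).tolist(),"turn",tn.round(4).tolist())
E
python3 - <<'E'
from h import *
for y in (41,-139): go([.448,-.002,.20],y)
E
```

```text
clk 0.2 pos [0.2601 0.6225 0.2557] yaw 157.32 z [-4.0e-04 -1.1e-03 -1.0e+00] F [-0.2  0.7 -0. ] M [ 0.02  0.02 -0.02] j [-1.28  0.48  0.02  1.56 -0.01  1.11 -0.08]
shift [-1.6566, -2.0149, 0.2253] turn [-0.0002, 0.0004, 0.6462]
clk 0.2 pos [0.2601 0.6225 0.2557] yaw 157.32 z [-4.0e-04 -1.1e-03 -1.0e+00] F [-0.2  0.7 -0. ] M [ 0.02  0.02 -0.02] j [-1.28  0.48  0.02  1.56 -0.01  1.11 -0.08]
shift [-1.6566, -2.0149, 0.2253] turn [-0.0003, -0.0002, -0.3538]
```

Emit:
apply_moves(rows=[[[-0.83, -1.0, 0], [0, 0, -0.18]], [[-0.83, -1.0, 0], [0, 0, -0.18]], [[-0.83, -1.0, 0], [0, 0, -0.18]], [[-0.83, -1.0, 0], [0, 0, -0.18]], [[-0.83, -1.0, 0], [0, 0, -0.18]], [[-0.83, -1.0, 0], [0, 0, -0.18]]], jaw=1)

```text
clock: 0.95
tcp_pos: [0.3566, 0.3077, 0.2562]
orientation: [0.256, -3.131, 0.002]
contact_force: [-0.6, 0.7, -0.3]
grip_width: 0.0854
gripper_force: 0.0
```

```bash
python3 -c "
from h import *
go([.448,-.002,.20],-139)"
```

```text
clk 0.95 pos [0.3566 0.3077 0.2562] yaw -170.65 z [ 1.0e-04 -1.4e-03 -1.0e+00] F [-0.6  0.7 -0.3] M [-0.01 -0.03  0.02] j [-0.85  0.14  0.    2.03  0.    0.98  0.89]
shift [-0.1593, -1.2813, 0.2268] turn [-0.0004, -0.0002, -0.1758]
```

Emit:
apply_moves(rows=[[[-0.14, -1.0, 0.0], [0, 0, -0.176]], [[-0.14, -1.0, 0.0], [0, 0, -0.176]], [[-0.14, -1.0, 0.0], [0, 0, -0.176]], [[-0.14, -1.0, 0.0], [0, 0, -0.176]], [[-0.14, -1.0, 0.0], [0, 0, -0.176]], [[-0.14, -1.0, 0.0], [0, 0, -0.176]]])

```text
clock: 1.7
tcp_pos: [0.4327, 0.0702, 0.2564]
orientation: [-1.105, 2.941, -0.0]
contact_force: [-0.5, 0.1, -1.0]
grip_width: 0.0853
gripper_force: 0.0
```

```bash
python3 -c "
from h import *
go([.448,-.002,.16],-139)
s=cam('side');t=cam('top')
c=lambda d,u,v,w,h,k:cv2.resize(d['frame'][v:v+h,u:u+w,::-1],None,fx=k,fy=k,interpolation=cv2.INTER_CUBIC)
cv2.imwrite('pics/c2.png',np.hstack([c(s,255,90,90,110,4),c(t,285,130,90,110,4)]))"
```

```text
clk 1.7 pos [0.4327 0.0702 0.2564] yaw -138.82 z [ 4.e-04 -1.e-04 -1.e+00] F [-0.5  0.1 -1. ] M [0.   0.03 0.01] j [-0.48  0.08  0.19  2.1  -0.02  0.96  2.01]
shift [0.144, -0.2575, 0.3857] turn [-0.0001, 0.0001, 0.001]
```

View pics/c2.png

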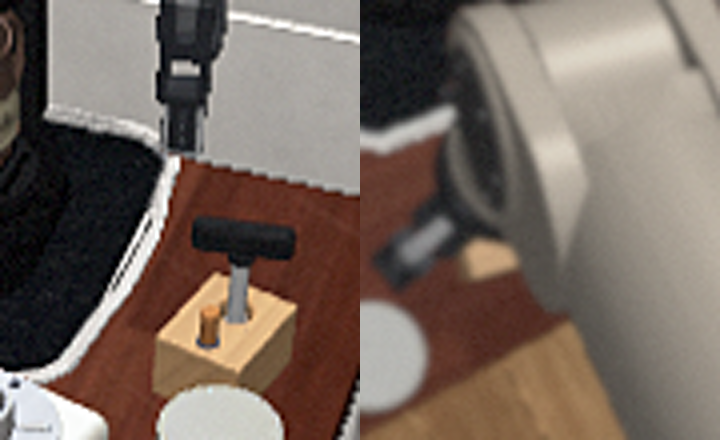

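Emit:
apply_moves(rows=[[[0.144, -0.258, 0.1], [0, 0, 0]], [[0.144, -0.258, 0.1], [0, 0, 0]], [[0.144, -0.258, 0.25], [0, 0, 0]], [[0.144, -0.258, 0.4], [0, 0, 0]], [[0.144, -0.258, 0.5], [0, 0, 0]], [[0.144, -0.258, 0.572], [0, 0, 0]], [[0.144, -0.258, 0.572], [0, 0, 0]]])

```text
clock: 2.68
tcp_pos: [0.4469, 0.0011, 0.1122]
orientation: [1.114, -2.935, -0.002]
contact_force: [0.2, 0.9, 1.4]
grip_width: 0.0854
gripper_force: 0.0
```

Emit:
apply_moves(rows=[[[0, 0, 0], [0, 0, 0]], [[0, 0, 0], [0, 0, 0]], [[0, 0, 0], [0, 0, 0]], [[0, 0, 0], [0, 0, 0]], [[0, 0, 0], [0, 0, 0]], [[0, 0, 0], [0, 0, 0]], [[0, 0, 0], [0, 0, 0]], [[0, 0, 0], [0, 0, 0]]], jaw=-1, newtons=70)

```text
clock: 3.68
tcp_pos: [0.4481, -0.0004, 0.1139]
orientation: [-1.11, 2.938, 0.0]
contact_force: [-0.5, 0.2, 5.5]
grip_width: 0.0131
gripper_force: 68.0
```

```bash
python3 -c "
from h import *
go([.448,-.002,.26],-139)
s=cam('side')
c=lambda d,u,v,w,h,k:cv2.resize(d['frame'][v:v+h,u:u+w,::-1],None,fx=k,fy=k,interpolation=cv2.INTER_CUBIC)
cv2.imwrite('pics/c3.png',c(s,270,90,90,110,5))"
```

```text
clk 3.67 pos [ 4.481e-01 -4.000e-04  1.139e-01] yaw -138.62 z [ 9.e-04  5.e-04 -1.e+00] F [-0.5  0.2  5.5] M [ 0.09  0.29 -0.02] j [-0.33  0.32  0.23  2.22 -0.13  0.61  2.28]
shift [0.0038, -0.0046, -0.5845] turn [-0.0001, 0.0003, 0.0021]
```

View pics/c3.png

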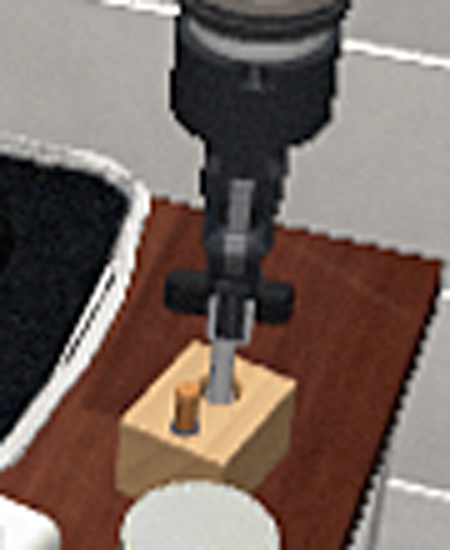

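Emit:
apply_moves(rows=[[[0, 0, -0.1], [0, 0, 0]], [[0, 0, -0.3], [0, 0, 0]], [[0, 0, -0.5], [0, 0, 0]], [[0, 0, -0.64], [0, 0, 0]], [[0, 0, -0.64], [0, 0, 0]], [[0, 0, -0.64], [0, 0, 0]]])

```text
clock: 4.47
tcp_pos: [0.4469, -0.0006, 0.2724]
orientation: [1.11, -2.937, -0.001]
contact_force: [0.8, 0.9, -1.9]
grip_width: 0.0133
gripper_force: 68.4
```

```bash
python3 -c "
from h import *
go([.44,.213,.274],-139)
s=cam('side');o=telemetry.get_obs()
p=o['tcp_pos']
for dz in(.006,.05,.091,.103):print(dz,proj(s,p-[0,0,dz]).round(1))
c=lambda d,u,v,w,h,k:cv2.resize(d['frame'][v:v+h,u:u+w,::-1],None,fx=k,fy=k,interpolation=cv2.INTER_CUBIC)
cv2.imwrite('pics/s4.png',s['frame'][:,:,::-1])
cv2.imwrite('pics/c4.png',c(s,285,70,60,75,8))"
```

```text
clk 4.47 pos [ 0.4469 -0.0006  0.2724] yaw -138.6 z [-1.5e-03 -1.0e-04 -1.0e+00] F [ 0.8  0.9 -1.9] M [-0.07  0.06  0.  ] j [-0.4   0.07  0.27  2.07 -0.02  1.01  2.18]
shift [-0.5444, 0.6591, -0.0065] turn [0.0003, -0.0004, 0.0022]
0.006 [321.1  92.7]
0.05 [319.5 109.4]
0.091 [318.1 124.1]
0.103 [317.7 128.3]
```

View pics/c4.png

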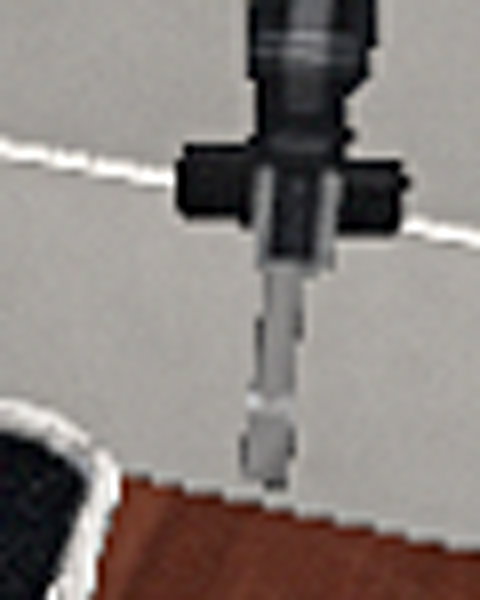

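Run:
```python
from h import *
out=[]
for n in("side","top"):
    d=cam(n); im=cv2.imread(f"pics/{n}0.png")
    N=380; g=np.zeros((N,N,2),np.float32)
    for i in range(N):
        for j in range(N):
            # up = +x world, left=+y
            g[i,j]=proj(d,[.444+(N/2-i)*.05/N, .2135+(N/2-j)*.05/N,.098])
    r=cv2.remap(im,g[:,:,0],g[:,:,1],cv2.INTER_CUBIC); out.append(cv2.normalize(r,None,0,255,cv2.NORM_MINMAX))
cv2.imwrite("pics/rect.png",np.hstack(out))
```

```text
(no output)
```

View pics/rect.png

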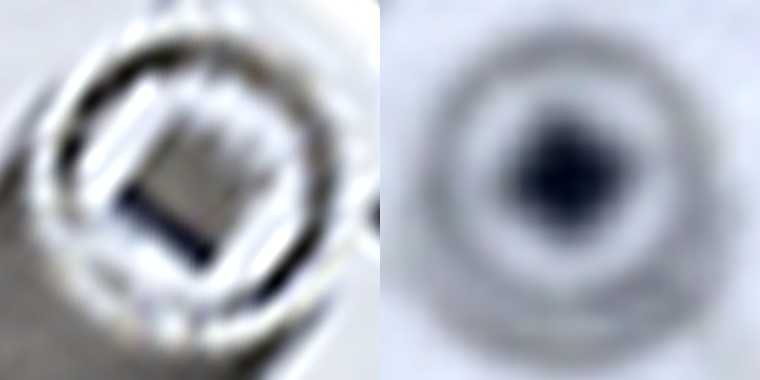

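```bash
python3 -c "
from h import *
go([.4453,.2128,.272],-127)"
```

```text
clk 4.62 pos [ 0.4468 -0.0007  0.2719] yaw -138.6 z [-2.8e-03 -7.0e-04 -1.0e+00] F [-0.2 -0.1 -2. ] M [-0.03  0.01  0.02] j [-0.4   0.07  0.27  2.07 -0.02  1.01  2.18]
shift [-0.5603, 0.6445, -0.001] turn [0.0005, -0.0008, -0.0644]
```

Emit:
apply_moves(rows=[[[-0.15, 0.17, 0], [0, 0, -0.02]], [[-0.33, 0.38, 0], [0, 0, -0.04]], [[-0.5, 0.58, 0], [0, 0, -0.064]], [[-0.56, 0.645, 0], [0, 0, -0.064]], [[-0.56, 0.645, 0.1], [0, 0, -0.064]], [[-0.56, 0.645, 0.2], [0, 0, -0.064]], [[-0.56, 0.645, 0.24], [0, 0, -0.064]], [[-0.56, 0.645, 0.24], [0, 0, -0.064]], [[-0.56, 0.645, 0.24], [0, 0, -0.064]]])

```text
clock: 5.75
tcp_pos: [0.4466, 0.2132, 0.214]
orientation: [-1.399, 2.812, 0.0]
contact_force: [0.1, -0.2, -0.7]
grip_width: 0.013
gripper_force: 68.3
```

Run:
```python
from h import *
go([.4453,.2128,.207],-127)
s=cam('side');o=telemetry.get_obs();p=o['tcp_pos']
c=lambda d,u,v,w,h,k:cv2.resize(d['frame'][v:v+h,u:u+w,::-1],None,fx=k,fy=k,interpolation=cv2.INTER_CUBIC)
for q in(p-[0,0,.006],p-[0,0,.103],[.4453,.2128,.1]):print(((proj(s,q)-[215,130])*8).round(0))
cv2.imwrite('pics/c5.png',c(s,215,130,75,75,8))
```

```text
clk 5.75 pos [0.4466 0.2132 0.214 ] yaw -127.1 z [ 1.e-03  6.e-04 -1.e+00] F [ 0.1 -0.2 -0.7] M [-0.02 -0.05 -0.03] j [-0.64  0.23  0.08  2.03 -0.02  0.88  1.95]
shift [0.0043, 0.0032, 0.0279] turn [-0.0001, 0.0004, -0.0005]
[244. 172.]
[256. 442.]
[262. 473.]
```

View pics/c5.png

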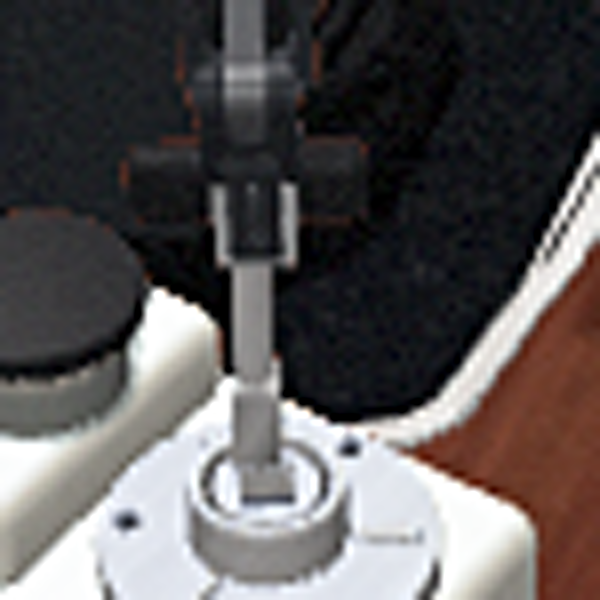

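```bash
python3 -c "
from h import *
go([.4443,.2116,.202],-127)"
```

```text
clk 5.8 pos [0.4466 0.2132 0.2142] yaw -127.09 z [ 1.3e-03  9.0e-04 -1.0e+00] F [-0.4 -0.1 -1.1] M [ 0.   -0.01 -0.02] j [-0.64  0.23  0.08  2.03 -0.02  0.88  1.95]
shift [0.0109, 0.0035, 0.0486] turn [-0.0002, 0.0005, -0.0005]
```

Emit:
apply_moves(rows=[[[0.01, 0.0035, 0], [0, 0, 0]], [[0.011, 0.0035, 0.01], [0, 0, 0]], [[0.011, 0.0035, 0.02], [0, 0, 0]], [[0.011, 0.0035, 0.03], [0, 0, 0]], [[0.011, 0.0035, 0.036], [0, 0, 0]], [[0.011, 0.0035, 0.042], [0, 0, 0]], [[0.011, 0.0035, 0.048], [0, 0, 0]], [[0.011, 0.0035, 0.048], [0, 0, 0]]])

```text
clock: 6.8
tcp_pos: [0.4436, 0.2113, 0.2012]
orientation: [1.4, -2.812, -0.0]
contact_force: [0.7, 0.3, -1.0]
grip_width: 0.0133
gripper_force: 68.3
```

Run:
```python
from h import *
go([.4443,.2116,.194],-127)
s=cam('side')
c=lambda d,u,v,w,h,k:cv2.resize(d['frame'][v:v+h,u:u+w,::-1],None,fx=k,fy=k,interpolation=cv2.INTER_CUBIC)
cv2.imwrite('pics/c6.png',c(s,225,165,50,45,12))
```

```text
clk 6.8 pos [0.4436 0.2113 0.2012] yaw -127.08 z [-2.e-04 -1.e-04 -1.e+00] F [ 0.7  0.3 -1. ] M [-0.07  0.07 -0.05] j [-0.64  0.24  0.08  2.05 -0.02  0.85  1.95]
shift [-0.0025, -0.0014, 0.0288] turn [0.0, -0.0001, -0.0004]
```

View pics/c6.png

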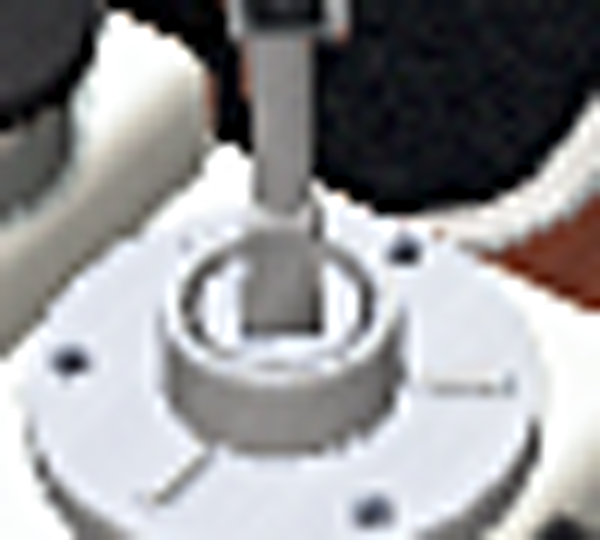

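Emit:
apply_moves(rows=[[[-0.002, 0, 0.004], [0, 0, 0]], [[-0.002, 0, 0.008], [0, 0, 0]], [[-0.002, 0, 0.012], [0, 0, 0]], [[-0.002, 0, 0.016], [0, 0, 0]], [[-0.002, 0, 0.02], [0, 0, 0]], [[-0.002, 0, 0.02], [0, 0, 0]]])

```text
clock: 7.6
tcp_pos: [0.4443, 0.2118, 0.1963]
orientation: [-1.4, 2.812, -0.0]
contact_force: [0.8, 0.1, -1.3]
grip_width: 0.0136
gripper_force: 68.3
```

```bash
python3 -c "
from h import *
go([.4443,.2116,.194],-127)"
```

```text
clk 7.6 pos [0.4443 0.2118 0.1963] yaw -127.08 z [ 6.e-04  2.e-04 -1.e+00] F [ 0.8  0.1 -1.3] M [-0.01 -0.44 -0.02] j [-0.64  0.25  0.08  2.05 -0.03  0.84  1.95]
shift [0.0005, -0.0005, 0.0092] turn [-0.0001, 0.0002, -0.0004]
```

Emit:
apply_moves(rows=[[[0, 0, 0.006], [0, 0, 0]], [[0, 0, 0.012], [0, 0, 0]], [[0, 0, 0.018], [0, 0, 0]], [[0, 0, 0.018], [0, 0, 0]]])

```text
clock: 8.1
tcp_pos: [0.4442, 0.2118, 0.1917]
orientation: [-1.4, 2.812, -0.0]
contact_force: [1.7, 0.6, -0.9]
grip_width: 0.0131
gripper_force: 68.3
```

```bash
python3 -c "
from h import *
go([.4443,.2116,.190],-127)"
```

```text
clk 8.1 pos [0.4442 0.2118 0.1917] yaw -127.08 z [ 3.e-04  1.e-04 -1.e+00] F [ 1.7  0.6 -0.9] M [ 0.03 -0.7   0.03] j [-0.64  0.26  0.08  2.05 -0.03  0.83  1.95]
shift [0.0003, -0.0008, 0.0069] turn [-0.0001, 0.0001, -0.0004]
```

Emit:
apply_moves(rows=[[[-0.0024, -0.0032, 0], [0, 0, 0]], [[-0.0024, -0.0032, 0.006], [0, 0, 0]], [[-0.0024, -0.0032, 0.012], [0, 0, 0]], [[-0.0024, -0.0032, 0.018], [0, 0, 0]], [[-0.0024, -0.0032, 0.018], [0, 0, 0]]])

```text
clock: 8.72
tcp_pos: [0.4451, 0.2121, 0.1885]
orientation: [-1.4, 2.812, 0.001]
contact_force: [-2.3, -1.5, 12.8]
grip_width: 0.0134
gripper_force: 70.6
```

```bash
python3 -c "
from h import *
go([.4443,.2116,.190],-127)"
```

```text
clk 8.72 pos [0.4451 0.2121 0.1885] yaw -127.08 z [ 2.e-04  7.e-04 -1.e+00] F [-2.3 -1.5 12.8] M [-0.32  0.78 -0.07] j [-0.64  0.26  0.08  2.05 -0.03  0.82  1.95]
shift [0.0036, 0.0014, -0.006] turn [0.0001, 0.0002, -0.0004]
```

Emit:
apply_moves(rows=[[[0.0017, 0, 0.001], [0, 0, 0.02]], [[0.0017, 0, 0.001], [0, 0, 0.045]], [[0.0017, 0, 0.001], [0, 0, 0.067]], [[0.0017, 0, 0.001], [0, 0, 0.067]]])

```text
clock: 9.22
tcp_pos: [0.4451, 0.2122, 0.1883]
orientation: [-1.096, 2.943, 0.002]
contact_force: [-2.5, -0.4, 11.3]
grip_width: 0.0132
gripper_force: 69.6
```

```bash
python3 -c "
from h import *
go([.4448,.2118,.190],-150)"
```

```text
clk 9.22 pos [0.4451 0.2122 0.1883] yaw -139.16 z [ 0.001   0.0014 -1.    ] F [-2.5 -0.4 11.3] M [-0.08  0.65  0.05] j [-0.67  0.26  0.11  2.06 -0.04  0.82  1.75]
shift [0.0017, -0.0005, -0.0067] turn [0.0002, 0.0005, 0.0602]
```

Emit:
apply_moves(rows=[[[0.001, 0, 0.001], [0, 0, 0.02]], [[0.001, 0, 0.001], [0, 0, 0.04]], [[0.001, 0, 0.001], [0, 0, 0.056]], [[0.001, 0, 0.001], [0, 0, 0.056]]])

```text
clock: 9.72
tcp_pos: [0.4446, 0.2122, 0.1877]
orientation: [-0.833, 3.028, 0.002]
contact_force: [-0.6, 0.8, 6.2]
grip_width: 0.0132
gripper_force: 69.2
```

```bash
python3 -c "
from h import *
go([.4448,.2118,.190],-160)"
```

```text
clk 9.72 pos [0.4446 0.2122 0.1877] yaw -149.22 z [ 5.0e-04  1.6e-03 -1.0e+00] F [-0.6  0.8  6.2] M [0.3  0.45 0.  ] j [-0.7   0.26  0.15  2.06 -0.05  0.82  1.59]
shift [0.0002, -0.0018, -0.0094] turn [0.0004, 0.0004, 0.0599]
```

Emit:
apply_moves(rows=[[[0, 0, 0.004], [0, 0, 0]], [[0, 0, 0.008], [0, 0, 0]], [[0, 0, 0.008], [0, 0, 0]]])

```text
clock: 10.1
tcp_pos: [0.4448, 0.2122, 0.1859]
orientation: [-0.834, 3.028, 0.002]
contact_force: [-2.1, 1.0, 9.1]
grip_width: 0.0133
gripper_force: 70.2
```

Emit:
apply_moves(rows=[[[0, 0, 0.005], [0, 0, 0.012]], [[0, 0, 0.012], [0, 0, 0.022]], [[0, 0, 0.02], [0, 0, 0.022]], [[0, 0, 0.028], [0, 0, 0.022]], [[0, 0, 0.034], [0, 0, 0.022]], [[0, 0, 0.038], [0, 0, 0.022]], [[0, 0, 0.038], [0, 0, 0.022]]])

```text
clock: 10.98
tcp_pos: [0.4447, 0.2123, 0.1763]
orientation: [-0.729, 3.055, 0.002]
contact_force: [-2.1, 1.0, 9.5]
grip_width: 0.0129
gripper_force: 70.3
```

```bash
python3 -c "
from h import *
go([.4448,.2118,.190],-160)"
```

```text
clk 10.97 pos [0.4447 0.2123 0.1763] yaw -153.15 z [ 5.0e-04  1.7e-03 -1.0e+00] F [-2.1  1.   9.5] M [ 0.31  0.57 -0.03] j [-0.7   0.28  0.16  2.07 -0.06  0.79  1.53]
shift [0.0004, -0.002, -0.0548] turn [0.0004, 0.0004, 0.0381]
```

Emit:
apply_moves(rows=[[[0, 0, 0.004], [0, 0, 0]], [[0, -0.001, 0.005], [0, 0, 0.04]], [[0, -0.001, 0.005], [0, 0, 0.08]], [[0, -0.001, 0.005], [0, 0, 0.12]], [[0, -0.001, 0.005], [0, 0, 0.16]], [[0, -0.001, 0.005], [0, 0, 0.2]], [[0, -0.001, 0.005], [0, 0, 0.24]], [[0, -0.001, 0.005], [0, 0, 0.24]]])

```text
clock: 11.98
tcp_pos: [0.4453, 0.2133, 0.1762]
orientation: [0.448, 3.108, 0.006]
contact_force: [-3.6, 1.8, 18.2]
grip_width: 0.0134
gripper_force: 69.5
```

```bash
python3 -c "
from h import *
go([.4448,.2118,.176],-240)"
```

```text
clk 11.97 pos [0.4453 0.2133 0.1762] yaw 163.6 z [ 0.0018  0.0039 -1.    ] F [-3.6  1.8 18.2] M [0.63 1.14 0.02] j [-0.83  0.29  0.31  2.08 -0.12  0.79  0.83]
shift [0.0003, -0.0065, 0.0007] turn [0.0014, -0.0003, 0.2422]
```

Emit:
apply_moves(rows=[[[0.0005, -0.004, -0.002], [0, 0, 0.03]], [[0.0005, -0.004, -0.002], [0, 0, 0.07]], [[0.0005, -0.004, -0.002], [0, 0, 0.11]], [[0.0005, -0.004, -0.002], [0, 0, 0.15]], [[0.0005, -0.004, -0.002], [0, 0, 0.19]], [[0.0005, -0.004, -0.002], [0, 0, 0.22]], [[0.0005, -0.004, -0.002], [0, 0, 0.22]]])

```text
clock: 12.85
tcp_pos: [0.4454, 0.2132, 0.1763]
orientation: [1.474, 2.774, 0.009]
contact_force: [-1.7, 6.4, 11.6]
grip_width: 0.0133
gripper_force: 68.6
```

```bash
python3 -c "
from h import *
go([.4448,.2118,.176],-260)"
```

```text
clk 12.85 pos [0.4454 0.2132 0.1763] yaw 124.05 z [ 0.0031  0.0049 -1.    ] F [-1.7  6.4 11.6] M [1.47 0.34 0.1 ] j [-0.95  0.3   0.45  2.09 -0.18  0.79  0.21]
shift [-0.0031, -0.0051, 0.0012] turn [0.0015, -0.0011, 0.1336]
```

Emit:
apply_moves(rows=[[[0.0027, 0.0018, 0.001], [0.001, -0.001, 0.025]], [[0.0027, 0.0018, 0.001], [0.001, -0.001, 0.05]], [[0.0027, 0.0018, 0.001], [0.001, -0.001, 0.067]], [[0.0027, 0.0018, 0.001], [0.001, -0.001, 0.067]]])

```text
clock: 13.35
tcp_pos: [0.4457, 0.2137, 0.1762]
orientation: [1.756, 2.603, 0.003]
contact_force: [-1.0, 3.2, 12.7]
grip_width: 0.0134
gripper_force: 68.4
```

```bash
python3 -c "
from h import *
go([.4448,.2128,.176],-260)"
```

```text
clk 13.35 pos [0.4457 0.2137 0.1762] yaw 111.99 z [ 2.1e-03  7.0e-04 -1.0e+00] F [-1.   3.2 12.7] M [1.22 0.4  0.03] j [-0.99  0.3   0.5   2.09 -0.2   0.79  0.01]
shift [-0.0021, -0.0047, 0.0009] turn [0.0007, -0.0, 0.0666]
```

Emit:
apply_moves(rows=[[[0, 0, 0], [0, 0, 0.02]], [[0, 0, 0], [0, 0, 0.04]], [[0, 0, 0], [0, 0, 0.04]]])

```text
clock: 13.72
tcp_pos: [0.4458, 0.2138, 0.1763]
orientation: [1.916, 2.488, 0.003]
contact_force: [-1.0, 3.6, 13.0]
grip_width: 0.0132
gripper_force: 68.5
```

```bash
python3 -c "
from h import *
go([.4448,.2128,.176],-260)"
```

```text
clk 13.72 pos [0.4458 0.2138 0.1763] yaw 104.79 z [ 2.3e-03  8.0e-04 -1.0e+00] F [-1.   3.6 13. ] M [1.22 0.3  0.01] j [-1.01  0.31  0.53  2.09 -0.21  0.8  -0.1 ]
shift [-0.0027, -0.0048, 0.001] turn [0.0008, -0.0001, 0.0266]
```

Emit:
apply_moves(rows=[[[0, 0, 0], [0, 0, 0.015]], [[0, 0, 0], [0, 0, 0.03]], [[0, 0, 0], [0, 0, 0.03]]])

```text
clock: 14.1
tcp_pos: [0.4459, 0.2138, 0.1763]
orientation: [2.031, 2.395, 0.003]
contact_force: [-1.6, 5.2, 12.9]
grip_width: 0.0134
gripper_force: 68.5
```

```bash
python3 -c "
from h import *
go([.4448,.2128,.176],-260)"
```

```text
clk 14.1 pos [0.4459 0.2138 0.1763] yaw 99.4 z [ 2.4e-03  9.0e-04 -1.0e+00] F [-1.6  5.2 12.9] M [ 1.29  0.26 -0.03] j [-1.03  0.31  0.55  2.09 -0.22  0.8  -0.18]
shift [-0.0032, -0.0048, 0.0011] turn [0.0008, -0.0001, -0.0034]
```

Emit:
apply_moves(rows=[[[0, 0, 0], [0, 0, 0.015]], [[0, 0, 0], [0, 0, 0.03]], [[0, 0, 0], [0, 0, 0.03]]])

```text
clock: 14.48
tcp_pos: [0.446, 0.2137, 0.1763]
orientation: [2.141, 2.297, 0.003]
contact_force: [-1.7, 4.8, 13.0]
grip_width: 0.0131
gripper_force: 68.3
```

```bash
python3 -c "
from h import *
go([.4448,.2128,.176],-260);print(telemetry.get_obs()['tau'])"
```

```text
clk 14.47 pos [0.446  0.2137 0.1763] yaw 94.02 z [ 2.6e-03  6.0e-04 -1.0e+00] F [-1.7  4.8 13. ] M [1.21 0.16 0.16] j [-1.05  0.31  0.57  2.09 -0.23  0.8  -0.26]
shift [-0.0033, -0.0049, 0.001] turn [0.0008, -0.0001, -0.0332]
[  2.06988908 -31.06395721   6.45843878 -16.4753598    1.0310474
   0.31900462  -0.31353551]
```

Emit:
apply_moves(rows=[[[0, 0, 0], [0, 0, 0.01]], [[0, 0, 0], [0, 0, 0.017]], [[0, 0, 0], [0, 0, 0.017]]])

```text
clock: 14.85
tcp_pos: [0.446, 0.2136, 0.1762]
orientation: [2.201, 2.24, 0.003]
contact_force: [-0.6, 3.5, 12.8]
grip_width: 0.013
gripper_force: 68.3
```

```bash
python3 -c "
from h import *
go([.4448,.2128,.176],-260);print(telemetry.get_obs()['tau'])"
```

```text
clk 14.85 pos [0.446  0.2136 0.1762] yaw 91.0 z [ 2.6e-03  3.0e-04 -1.0e+00] F [-0.6  3.5 12.8] M [0.99 0.1  0.28] j [-1.06  0.32  0.58  2.09 -0.24  0.8  -0.31]
shift [-0.0029, -0.0049, 0.001] turn [0.0008, -0.0, -0.05]
[  2.00869001 -30.98576903   6.40777946 -16.48625135   0.76919429
   0.29847091  -0.39116087]
```

Emit:
apply_moves(rows=[[[0, 0, -0.007], [0, 0, 0]], [[0, 0, -0.014], [0, 0, 0]], [[0, 0, -0.018], [0, 0, 0]], [[0, 0, -0.018], [0, 0, 0]]])

```text
clock: 15.35
tcp_pos: [0.4457, 0.2131, 0.18]
orientation: [2.2, 2.239, 0.002]
contact_force: [2.3, 4.7, 5.5]
grip_width: 0.0131
gripper_force: 68.4
```

Emit:
apply_moves(rows=[[[0, 0, -0.004], [0, 0, 0]], [[0, 0, -0.008], [0, 0, 0]], [[0, 0, -0.008], [0, 0, 0]]])

```text
clock: 15.72
tcp_pos: [0.4457, 0.2128, 0.1818]
orientation: [2.201, 2.239, 0.001]
contact_force: [2.5, 4.8, 5.1]
grip_width: 0.0133
gripper_force: 68.4
```

```bash
python3 -c "
from h import *
go([.4448,.2128,.176],-260)"
```

```text
clk 15.72 pos [0.4457 0.2128 0.1818] yaw 90.98 z [ 0.0023 -0.0011 -1.    ] F [2.5 4.8 5.1] M [ 1.4  -0.73  0.27] j [-1.06  0.31  0.59  2.09 -0.23  0.81 -0.32]
shift [-0.0, -0.0036, 0.0232] turn [0.0007, 0.0004, -0.0501]
```

Emit:
apply_moves(rows=[[[0.002, 0, -0.004], [0, 0, 0]], [[0.002, 0, -0.008], [0, 0, 0]], [[0.002, 0, -0.008], [0, 0, 0]]])

```text
clock: 16.1
tcp_pos: [0.4451, 0.2125, 0.1824]
orientation: [2.2, 2.238, -0.002]
contact_force: [5.8, 4.2, -9.5]
grip_width: 0.0132
gripper_force: 69.2
```

Emit:
apply_moves(rows=[[[0.002, 0.0025, 0.004], [0, 0, -0.015]], [[0.002, 0.0025, 0.004], [0, 0, -0.03]], [[0.002, 0.0025, 0.004], [0, 0, -0.033]], [[0.002, 0.0025, 0.0], [0, 0, -0.033]]])

```text
clock: 16.6
tcp_pos: [0.4453, 0.2123, 0.1827]
orientation: [2.084, 2.348, -0.004]
contact_force: [4.9, 3.9, -5.8]
grip_width: 0.013
gripper_force: 72.2
```

```bash
python3 -c "
from h import *
go([.4448,.2128,.176],-260)"
```

```text
clk 16.6 pos [0.4453 0.2123 0.1827] yaw 96.8 z [ 0.     -0.0036 -1.    ] F [ 4.9  3.9 -5.8] M [ 1.24 -1.42  0.05] j [-1.04  0.3   0.57  2.08 -0.22  0.81 -0.23]
shift [0.0022, -0.0017, 0.0266] turn [-0.0002, 0.0011, -0.0178]
```

Emit:
apply_moves(rows=[[[0.0035, 0.0045, 0], [0, 0, 0]], [[0.0035, 0.0045, -0.002], [0, 0, 0]], [[0.0035, 0.0045, -0.006], [0, 0, 0]], [[0.0035, 0.0045, -0.006], [0, 0, 0]]])

```text
clock: 17.1
tcp_pos: [0.4457, 0.2127, 0.1842]
orientation: [2.084, 2.349, -0.007]
contact_force: [2.9, 1.6, -4.6]
grip_width: 0.0131
gripper_force: 72.0
```

```bash
python3 -c "
from h import *
go([.4448,.2128,.176],97)"
```

```text
clk 17.1 pos [0.4457 0.2127 0.1842] yaw 96.83 z [-0.0018 -0.0046 -1.    ] F [ 2.9  1.6 -4.6] M [ 0.68 -0.78  0.02] j [-1.05  0.3   0.57  2.08 -0.22  0.82 -0.23]
shift [0.0008, -0.0033, 0.0327] turn [-0.0007, 0.0014, -0.0009]
```

Emit:
apply_moves(rows=[[[0.0025, 0.0033, 0], [0, 0, 0]], [[0.0025, 0.0033, -0.01], [0, 0, 0]], [[0.0025, 0.0033, -0.02], [0, 0, 0]], [[0.0025, 0.0033, -0.032], [0, 0, 0]], [[0.0025, 0.0033, -0.045], [0, 0, 0]], [[0.0025, 0.0033, -0.06], [0, 0, 0]], [[0.0025, 0.0033, -0.1], [0, 0, 0]], [[0.0025, 0.0033, -0.1], [0, 0, 0]]])

```text
clock: 18.1
tcp_pos: [0.4472, 0.2141, 0.2103]
orientation: [2.084, 2.349, -0.003]
contact_force: [0.7, 0.4, -1.9]
grip_width: 0.013
gripper_force: 72.1
```

Run:
```python
from h import *
go([.4453,.2128,.272],97)
s=cam('side')
c=lambda d,u,v,w,h,k:cv2.resize(d['frame'][v:v+h,u:u+w,::-1],None,fx=k,fy=k,interpolation=cv2.INTER_CUBIC)
cv2.imwrite('pics/c7.png',c(s,215,130,75,75,8))
```

```text
clk 18.1 pos [0.4472 0.2141 0.2103] yaw 96.84 z [ 1.e-04 -3.e-03 -1.e+00] F [ 0.7  0.4 -1.9] M [0.01 0.04 0.02] j [-1.07  0.26  0.58  2.05 -0.18  0.88 -0.26]
shift [-0.0049, -0.0083, -0.2469] turn [-0.0001, 0.001, -0.0009]
```

View pics/c7.png

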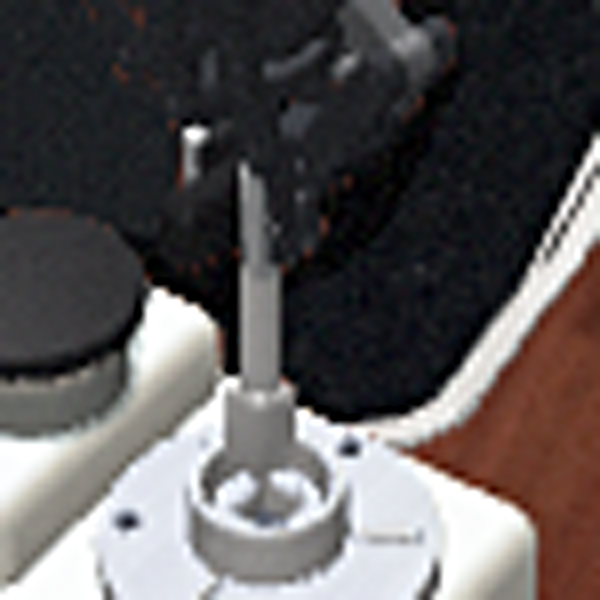

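Emit:
apply_moves(rows=[[[0, 0, -0.12], [0, 0, -0.02]], [[0, 0, -0.25], [0, 0, -0.05]], [[0, 0, -0.25], [0, 0, -0.1]], [[0, 0, -0.25], [0, 0, -0.15]], [[0, 0, -0.25], [0, 0, -0.2]], [[0, 0, -0.25], [0, 0, -0.25]], [[0, 0, -0.25], [0, 0, -0.3]], [[0, 0, -0.25], [0, 0, -0.35]], [[0, 0, -0.25], [0, 0, -0.4]], [[0, 0, -0.25], [0, 0, -0.4]]])

```text
clock: 19.4
tcp_pos: [0.4466, 0.2139, 0.2716]
orientation: [-0.308, -3.125, 0.007]
contact_force: [-0.6, 0.5, -1.5]
grip_width: 0.0129
gripper_force: 71.5
```

```bash
python3 -c "
from h import *
go([.4475,-.0005,.272],-138.6)"
```

```text
clk 19.4 pos [0.4466 0.2139 0.2716] yaw 168.75 z [-0.0017 -0.0044 -1.    ] F [-0.6  0.5 -1.5] M [-0.03 -0.03  0.06] j [-0.96  0.17  0.43  1.98 -0.08  1.02  0.89]
shift [-0.1708, -0.8404, 0.0021] turn [-0.0013, -0.0009, -0.2925]
```

Emit:
apply_moves(rows=[[[-0.04, -0.2, 0], [0, 0, -0.05]], [[-0.08, -0.4, 0], [0, 0, -0.1]], [[-0.12, -0.6, 0], [0, 0, -0.15]], [[-0.16, -0.78, 0], [-0.001, -0.001, -0.2]], [[-0.171, -0.84, 0], [-0.001, -0.001, -0.25]], [[-0.171, -0.84, 0], [-0.001, -0.001, -0.293]], [[-0.171, -0.84, 0], [-0.001, -0.001, -0.293]], [[-0.171, -0.84, 0], [-0.001, -0.001, -0.293]]])

```text
clock: 20.4
tcp_pos: [0.448, -0.0, 0.2726]
orientation: [-1.11, 2.939, -0.001]
contact_force: [-0.4, 0.8, -1.9]
grip_width: 0.0129
gripper_force: 71.4
```

Run:
```python
from h import *
go([.4478,-.0005,.17],-138.6)
s=cam('side');o=telemetry.get_obs();p=o['tcp_pos']
for dz in(.006,.091,.103):print(((proj(s,p-[0,0,dz])-[285,70])*6).round(0))
c=lambda d,u,v,w,h,k:cv2.resize(d['frame'][v:v+h,u:u+w,::-1],None,fx=k,fy=k,interpolation=cv2.INTER_CUBIC)
cv2.imwrite('pics/c8.png',np.hstack([c(s,285,70,60,98,6),cv2.resize(c(s,225,165,50,45,9),(440,588))]))
```

```text
clk 20.4 pos [ 0.448  -0.      0.2726] yaw -138.62 z [ 7.e-04 -5.e-04 -1.e+00] F [-0.4  0.8 -1.9] M [ 0.01 -0.05 -0.01] j [-0.64  0.07  0.53  2.08 -0.04  1.    2.21]
shift [0.002, -0.0006, 0.4105] turn [-0.0003, 0.0001, -0.0001]
[213. 134.]
[195. 322.]
[193. 347.]
```

View pics/c8.png

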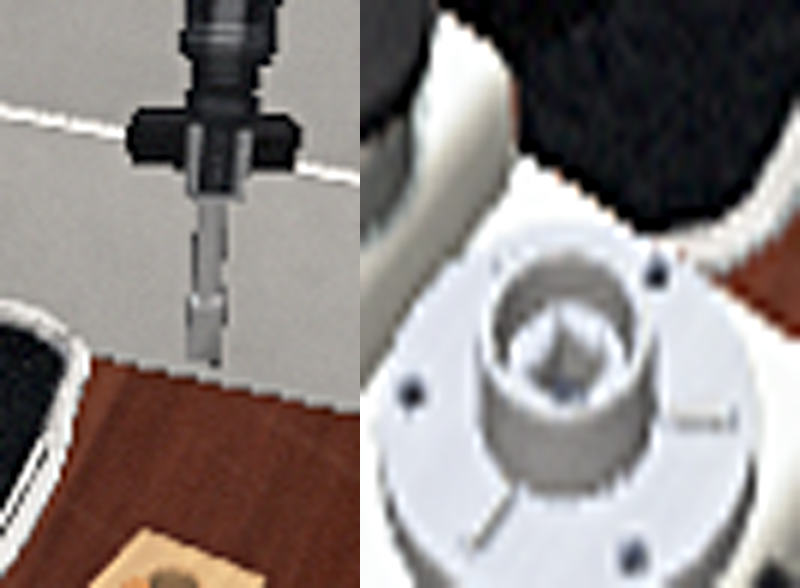

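Emit:
apply_moves(rows=[[[0.001, 0, 0], [0, -0.0105, 0]], [[0.001, 0, 0], [0, -0.0105, 0]], [[0.001, 0, 0], [0, -0.0105, 0]]])

```text
clock: 20.82
tcp_pos: [0.4478, -0.0004, 0.2727]
orientation: [-1.103, 2.908, 0.017]
contact_force: [0.5, -0.0, -1.4]
grip_width: 0.0131
gripper_force: 71.7
```

Run:
```python
from h import *
go([.4478,-.0005,.17],-138.6)
d=cam('side');p=telemetry.get_obs()['tcp_pos']
print([proj(d,p-[0,0,z]).round(1) for z in(.006,.05,.08,.095,.103)])
def rows(im):
    for v in(105,110,116,121,126,128,130):
        g=im[v,305:332].astype(int).sum(1)/3; bg=np.median(g); w=np.clip(bg-g-12,0,None)
        print(v,round(305+(w@np.arange(27))/max(w.sum(),1),2),w.astype(int).tolist()[6:20])
rows(d['frame']); print('before lock'); rows(cv2.imread('pics/s4.png'))
```

```text
clk 20.82 pos [ 4.478e-01 -4.000e-04  2.727e-01] yaw -138.44 z [ 0.0256  0.0216 -0.9994] F [ 0.5 -0.  -1.4] M [-0.02  0.03 -0.03] j [-0.63  0.05  0.53  2.1  -0.05  0.98  2.23]
shift [0.0139, 0.0001, 0.4108] turn [-0.0003, 0.0107, 0.0009]
[array([320.6,  92.2]), array([319.1, 108.9]), array([318.1, 119.8]), array([317.6, 125.1]), array([317.3, 127.8])]
105 319.56 [0, 0, 0, 0, 0, 0, 75, 21, 18, 18, 50, 63, 0, 0]
110 318.79 [0, 0, 0, 0, 0, 0, 45, 20, 19, 25, 28, 0, 0, 0]
116 318.48 [0, 0, 0, 0, 0, 83, 19, 11, 16, 36, 70, 0, 0, 0]
121 317.68 [0, 0, 0, 0, 65, 21, 12, 13, 5, 13, 53, 0, 0, 0]
126 317.9 [0, 0, 0, 0, 22, 15, 16, 27, 32, 34, 0, 0, 0, 0]
128 317.97 [0, 0, 0, 0, 20, 21, 26, 35, 47, 39, 0, 0, 0, 0]
130 308.89 [0, 0, 0, 0, 0, 0, 2, 0, 9, 15, 0, 0, 0, 0]
before lock
105 319.72 [0, 0, 0, 0, 0, 0, 0, 46, 20, 19, 29, 22, 0, 0]
110 319.27 [0, 0, 0, 0, 0, 0, 87, 22, 15, 16, 38, 56, 0, 0]
116 318.93 [0, 0, 0, 0, 0, 0, 41, 18, 16, 26, 31, 0, 0, 0]
121 316.5 [0, 0, 0, 0, 0, 6, 4, 0, 0, 0, 0, 0, 0, 0]
126 318.52 [0, 0, 0, 0, 57, 11, 12, 16, 28, 41, 73, 0, 0, 0]
128 317.77 [0, 0, 0, 0, 34, 14, 20, 30, 40, 35, 0, 0, 0, 0]
130 314.97 [0, 0, 0, 0, 0, 0, 0, 86, 81, 71, 0, 0, 0, 0]
```

Emit:
apply_moves(rows=[[[0.004, 0, 0.12], [0, 0, 0]], [[0.011, 0, 0.3], [0, 0, 0]], [[0.0145, 0, 0.42], [0, 0, 0]], [[0.0158, 0, 0.46], [0, 0, 0]], [[0.0168, 0, 0.49], [0, 0, 0]], [[0.0178, 0, 0.52], [0, 0, 0]], [[0.0178, 0, 0.52], [0, 0, 0]]])

```text
clock: 21.75
tcp_pos: [0.448, -0.0005, 0.1428]
orientation: [-1.104, 2.907, 0.017]
contact_force: [-0.4, 0.4, -1.6]
grip_width: 0.0129
gripper_force: 71.7
```

```bash
python3 -c "
from h import *
go([.448,-.0004,.118],M2=yaw(telemetry.get_obs())[1])"
```

```text
clk 21.75 pos [ 0.448  -0.0005  0.1428] yaw -138.42 z [ 0.0258  0.0216 -0.9994] F [-0.4  0.4 -1.6] M [-0.03  0.1   0.05] j [-0.55  0.28  0.5   2.23 -0.25  0.66  2.42]
shift [0.0031, 0.0005, 0.0991] turn [0.0, 0.0, 0.0]
```

Tip is 8 mm into the hole without contact. I'll go on down.

Emit:
apply_moves(rows=[[[0.0008, 0, 0.025], [0, 0, 0]], [[0.0016, 0, 0.05], [0, 0, 0]], [[0.0024, 0, 0.075], [0, 0, 0]], [[0.003, 0, 0.095], [0, 0, 0]], [[0.0032, 0, 0.104], [0, 0, 0]], [[0.0032, 0, 0.104], [0, 0, 0]]])

```text
clock: 22.5
tcp_pos: [0.4478, -0.0006, 0.1164]
orientation: [-1.104, 2.908, 0.017]
contact_force: [0.3, 0.0, -1.2]
grip_width: 0.0129
gripper_force: 71.7
```

```bash
python3 -c "
from h import *
go([.448,-.0004,.1139],M2=yaw(telemetry.get_obs())[1])"
```

```text
clk 22.5 pos [ 0.4478 -0.0006  0.1164] yaw -138.42 z [ 0.0251  0.0213 -0.9995] F [ 0.3  0.  -1.2] M [-0.07  0.05  0.01] j [-0.52  0.33  0.47  2.24 -0.3   0.59  2.47]
shift [-0.0008, 0.0003, 0.0102] turn [0.0, 0.0, 0.0]
```

Emit:
apply_moves(rows=[[[0, 0, 0.004], [0, 0, 0]], [[0, 0, 0.008], [0, 0, 0]], [[0, 0, 0.012], [0, 0, 0]], [[0, 0, 0.012], [0, 0, 0]]])

```text
clock: 23.0
tcp_pos: [0.4482, -0.0005, 0.1139]
orientation: [-1.104, 2.907, 0.017]
contact_force: [-1.0, 0.2, 4.0]
grip_width: 0.013
gripper_force: 72.8
```

Emit:
apply_moves(rows=[[[0, 0, 0], [0, 0, 0]], [[0, 0, 0], [0, 0, 0]], [[0, 0, 0], [0, 0, 0]], [[0, 0, 0], [0, 0, 0]], [[0, 0, 0], [0, 0, 0]], [[0, 0, 0], [0, 0, 0]], [[0, 0, 0], [0, 0, 0]], [[0, 0, 0], [0, 0, 0]]], jaw=1)

```text
clock: 24.0
tcp_pos: [0.448, -0.0005, 0.1136]
orientation: [-1.104, 2.908, 0.017]
contact_force: [-0.0, -0.2, 0.6]
grip_width: 0.0854
gripper_force: 0.0
```

Emit:
apply_moves(rows=[[[0, 0, -0.06], [0, 0, 0]], [[0, 0, -0.16], [0, 0, 0]], [[0, 0, -0.3], [0, 0, 0]], [[0, 0, -0.5], [0, 0, 0]], [[0, 0, -0.6], [0, 0, 0]], [[0, 0, -0.6], [0, 0, 0]], [[0, 0, -0.6], [0, 0, 0]]])

```text
clock: 24.88
tcp_pos: [0.4436, -0.0038, 0.2632]
orientation: [-1.104, 2.908, 0.018]
contact_force: [-0.0, -0.8, -0.4]
grip_width: 0.0856
gripper_force: 0.0
```

Run:
```python
from m import *
go([.448,0,.27],-138.6)
s=cam('side')
c=blob(s["frame"],(298,138,38,22),lambda i:i.max(2)<45); print("handle",cv2.minAreaRect(c),cv2.contourArea(c))
im=s["frame"];a=cv2.imread("pics/side0.png")[:,:,::-1]
df=(np.abs(im.astype(int)-a).max(2)>40).astype(np.uint8)
n,l,st,ce=cv2.connectedComponentsWithStats(df)
print([(st[i].tolist()) for i in range(1,n) if st[i][4]>12])
# shaft column in stand
for v in(160,164,168,171): print(v,im[v,306:324].mean(1).astype(int).tolist(), a[v,306:324].mean(1).astype(int).tolist())
```

```text
clk 24.88 pos [ 0.4436 -0.0038  0.2632] yaw -138.42 z [ 0.0249  0.0215 -0.9995] F [-0.  -0.8 -0.4] M [-0.06  0.06  0.07] j [-0.66  0.06  0.57  2.12 -0.06  0.95  2.24]
shift [-0.0239, -0.0003, -0.0263] turn [-0.0001, 0.0105, 0.001]
handle ((314.7154235839844, 150.7769317626953), (25.92325782775879, 10.542952537536621), 7.125016689300537) 175.5
[[0, 0, 201, 238, 14625], [118, 0, 12, 11, 82], [116, 0, 152, 103, 3729], [312, 0, 45, 112, 2864], [439, 0, 73, 246, 10878], [83, 91, 31, 35, 315], [51, 120, 34, 46, 790], [39, 135, 23, 38, 242], [28, 176, 46, 43, 525], [241, 186, 14, 10, 86], [465, 198, 11, 14, 121], [15, 202, 126, 126, 6749], [460, 213, 7, 9, 30]]
160 [114, 194, 192, 178, 182, 180, 107, 136, 140, 133, 82, 37, 50, 58, 60, 52, 55, 60] [120, 198, 196, 186, 187, 194, 151, 134, 146, 144, 127, 48, 51, 56, 61, 61, 59, 61]
164 [177, 178, 178, 185, 194, 134, 127, 138, 133, 115, 157, 182, 183, 179, 183, 192, 191, 182] [182, 184, 183, 190, 199, 177, 107, 139, 145, 135, 123, 198, 189, 186, 191, 200, 198, 190]
168 [157, 155, 156, 119, 92, 104, 137, 137, 134, 98, 94, 82, 162, 192, 187, 179, 179, 187] [161, 162, 162, 123, 67, 101, 130, 143, 144, 131, 120, 85, 170, 199, 196, 187, 183, 191]
171 [80, 89, 77, 109, 190, 181, 179, 182, 180, 190, 185, 196, 184, 178, 180, 183, 185, 192] [85, 93, 81, 119, 199, 190, 185, 188, 189, 193, 196, 201, 193, 185, 188, 191, 191, 196]
```

```bash
python3 -c "
from h import *
print(job.hand_in())"
```

```text
the job is handed in; nothing more can be done
None
```

The lock is turned to its stop and stays down by itself, the key is back standing in its hole, the jars were not touched, and the job was handed in at about 25 s; I viewed 11 pictures, one over the limit of 10.

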